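# Put the dried casting blade back in its case

### The job

Take the wide casting blade by its backing bar out of the drying rack, turn it to the slot of its open case and lower it in gently, ground edge down, until the bar sits fully home on the case; let go of it, then shut the lid completely. Leave the narrow blade standing in the rack.

Things in the scene. Friction and masses are not known exactly. Their poses are not given: they have to be found in the camera images.
- wide_blade: Wide casting blade: steel strip 140 mm long (own y), 4 thick (own x), 30 high, ground edge below, under a dark metal backing bar 140 x 20 x 20 mm; 50 mm high in all, 0.25 kg. Stands edge down in the rack. Origin: middle of the ground edge; z up, the bar spans z = 30 to 50 mm. Same after a half turn about z.
- narrow_blade: A second blade of the same section (bar 20 x 20 mm, 50 mm high in all) but only 90 mm long, in the other outer place of the rack, 80 mm from the wide one; which of them is in front varies. Origin as for the wide blade. It stays where it is.
- drying_rack: White plastic drip tray, 150 mm (own x) x 180 mm (own y), fixed, rim 14 mm high, with two notched rails (at y = -30 and +30 mm, 10 thick, tops 34 mm up). Places at x = -40, 0 (empty) and +40 mm; notches 6.4 mm wide, floor 12 mm up, so a blade's bar is 42 to 62 mm above the bench. Origin: middle of the underside.
- blade_case: Grey case with white insert, fixed: 176 mm long (own y), 100 deep (own x -42 at the front to +58 at the hinge), rim 44 mm up, insert 42 mm up. One slot along y above the origin, 148 x 8 mm, 36 deep, 3 mm bevels widen its mouth to 14 mm. The blade hangs in the slot, its bar rests on the insert. Origin: on the bench under the slot's centre.
- slot (a point): Centre of the slot's mouth, level with the insert's top, 42 mm above the bench; axes as blade_case. A blade fully home has its origin 30 mm below this point.
- case_lid (a joint): Lid angle in rad: 0 shut, 1.7 to 1.95 as it stands open, leaning back (limit 2.0). The lid is a cover 100 mm deep, 176 wide, 24.5 high, walls 3.5 mm, hinged along the case's far long side; the stiff hinge holds it at any angle, about 2 N at its edge swings it. It cannot shut over a blade that is not home.
- lid_hinge (a point): Middle of the lid's hinge line, on the case's rear long edge, 44.5 mm above the bench and 58 mm behind the slot. It turns with the lid: own x points from the lid's front edge to the hinge, y along the hinge, z out of the lid's outer face.
- lid_edge (a point): Middle of the lid's front edge on its outer face: 100 mm from the hinge along the lid and 24.5 mm out; with the lid shut it is 69 mm above the bench.
There are look-alikes about, which are no part of the job. What is shaped like the narrow_blade but orange is not meant.

How it is judged:
By the outcome, as a careful person would: the job done as asked, in the order asked, and still so for the second after the job is handed in, with the robot touching nothing.
It also fails if it takes over 59 s, if anything falls off the work surface, if the arm or the gripper's body presses on something with over 40 N, if the wrist force passes 120 N, or if a joint passes its speed limit or range.

### The arm

A 6-joint arm with a two-finger parallel gripper is mounted at the origin on a cart in front of the work surface, level with it; the furniture and walls round the work are solid. World frame = base frame: x ahead of the robot, y to its left, z up, the work surface at z = 0. Lengths are in m, angles in rad, forces in N, time in s.
With the tool pointing down it reaches from about 0.225 to 0.725 m from the base axis. Payload 3.1 kg.
Tool frame: the origin (TCP) lies on the mounting face of the last link; the fingertips stand 173 mm ahead of it and the grasp point (between the pads) lies 155 mm ahead of it; z points along the fingers, y is the line along which they close (so a half turn about z gives the same grasp; the last joint's range is limited). The gripper opens to 85 mm and grips with 20 to 120 N. Pads are 22 mm wide; open, the fingers measure 114 mm over their backs; the gripper's body (76 mm by 85 mm) begins 54 mm behind the grasp point. The pads swing forward as they close: fully open they stand 13 mm farther back than shut.
Start: joints at [-1.347, 0.048, 0.099, 1.622, 0, 1.443], TCP at [0.181, -0.493, 0.405] pointing down, gripper open.
Joint ranges: [-2.91, 2.91], [-0.99, 1.94], [-1.21, 1.42], [-2.12, 2.29], [-1.49, 1.47], [-3.14, 3.14]. Speed limits (rad/s): [2.79, 2.79, 3.14, 3.14, 3.14, 3.14].

### API

Orientations are given as [roll, pitch, yaw] about the fixed x, y, z axes, in that order (R = Rz(yaw) Ry(pitch) Rx(roll)).
In Python, from workcell import bot gives the robot as it stands. The module is installed in compiled form; this text tells all that it offers.
- The arm moves only by the shell command python3 -m handwheel 'ROWS' [FORCE]. ROWS is JSON, a list of rows, each an object with "grip": the opening, from 0 (shut) to 1 (fully open); "offset": the shift along the tool's x, y, z in m, a list of three; "yaw": the turn about the tool's z in degrees. In form: [{"grip": grip, "offset": [tx, ty, tz], "yaw": yaw}, ...]. A call has exactly 5 rows; each row shifts and turns the commanded pose from where the row before left it, along the tool's axes as they then stand; what a row does not reach is not made up. A row lasts 1/8 s, in which the tool goes at most 62.5 mm and 10.7 degrees, less where a joint would pass 70% of its speed; a pose out of reach is approached as far as the arm can. A call with a gripper value outside its range is refused whole. The fingers move at their own pace and stop on an object; FORCE is the grip in N (left out, the last holds). Time passes only in rows, so rows that do not move let the fingers close, or fill a call up. It gives the time, the measured TCP pose, the force, the opening and the grip force at its end, in the units of the state.
- bot.observe(): the state, without advancing time (a new reading comes with each control period).
- bot.capture(name): name is "side" or "top"; returns a dict with "img" (420x560x3 uint8, red, green, blue), "z_map" (420x560 float32, m along the optical axis (not along the pixel's ray), 0 where there is no reading), "fov_y" (degrees; the focal length in pixels is half the picture's height over the tangent of half this angle, whatever the lens; pixels are square), "cx", "cy" (the principal point, pixels), "pose" (4x4, takes a point from camera to world coordinates). Camera axes: x right, y down, z forward; pixel columns grow to the right and rows downward; lengths in m; the calibration is good to about 2 mm. A picture is of the moment at which its call begins.
- bot.job_done(): hands the job in; it is judged then, once.
The state is a dict: "clock": time; "qpos": joint angles; "dq": joint speeds; "tau": joint torques, N m; "tool_pos": TCP position; "tool_rot": TCP orientation; "wrist_force": force on the tool from outside, world axes, zero at the start; "torque": the same for the moment, N m; "width": finger opening in m; "grasp_force": force on a finger pad.
Only numpy, scipy, OpenCV 4.12 (cv2) and the standard library are available. Lean on these libraries where they do the work, as an engineer would, in place of code of your own. Each camera call takes 0.05 s, during which the arm holds its last target. There are 200 camera calls.

## Working session

There is one attempt and no reset: what is moved stays moved. The work goes in short steps, Python scripts to look and compute and a shell command to move; the robot and the scene stay as the last step left them, time stands still between calls to the robot, and variables do not carry over. Pictures are saved under pics/ and viewed, at most 12 in all, crops included, and the job is handed in when it is done.

```bash
mkdir -p pics; cat > h.py <<'E'
import numpy as np, cv2
from workcell import bot
def cap(n,save=None):
    c=bot.capture(n); c['f']=c['img'].shape[0]/2/np.tan(np.radians(c['fov_y']/2))
    if save: cv2.imwrite('pics/'+save,c['img'][:,:,::-1])
    return c
def pts(c):
    z=c['z_map']; v,u=np.mgrid[:z.shape[0],:z.shape[1]]
    P=np.stack([(u-c['cx'])/c['f']*z,(v-c['cy'])/c['f']*z,z],-1)
    return P@c['pose'][:3,:3].T+c['pose'][:3,3]
def ray(c,u,v,h):
    d=c['pose'][:3,:3]@np.array([(u-c['cx'])/c['f'],(v-c['cy'])/c['f'],1]); o=c['pose'][:3,3]
    return o+d*(h-o[2])/d[2]
E
python3 - <<'E'
from h import *
for n in('top','side'):
    c=cap(n,n+'0.png'); print(n,c['f'],c['cx'],c['cy'],c['pose'].round(3).tolist())
s=bot.observe(); print({k:np.round(v,3).tolist() for k,v in s.items()})
E
```

```text
top 474.76016969554786 273.9779690244059 202.38243225216252 [[0.012, -0.986, 0.165, 0.324], [-1.0, -0.015, -0.018, -0.033], [0.021, -0.165, -0.986, 1.077], [0.0, 0.0, 0.0, 1.0]]
side 482.4411898643298 269.0921514090813 213.28255212101612 [[-0.843, -0.287, 0.455, 0.033], [-0.538, 0.476, -0.695, 0.667], [-0.017, -0.831, -0.556, 0.64], [0.0, 0.0, 0.0, 1.0]]
{'clock': 0.1, 'qpos': [-1.347, 0.049, 0.098, 1.622, 0.0, 1.443], 'dq': [0.0, -0.0, 0.004, 0.001, 0.0, -0.001], 'tau': [0.002, -33.985, 32.093, 0.016, -0.0, -0.0], 'tool_pos': [0.181, -0.493, 0.404], 'tool_rot': [-3.139, -0.0, 0.352], 'wrist_force': [0.165, -0.638, 0.21], 'torque': [0.001, 0.008, 0.018], 'grasp_force': 0.0, 'width': 0.085}
```

View pics/top0.png

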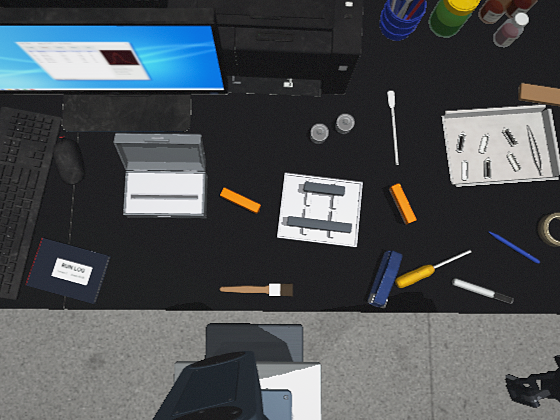

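View pics/side0.png

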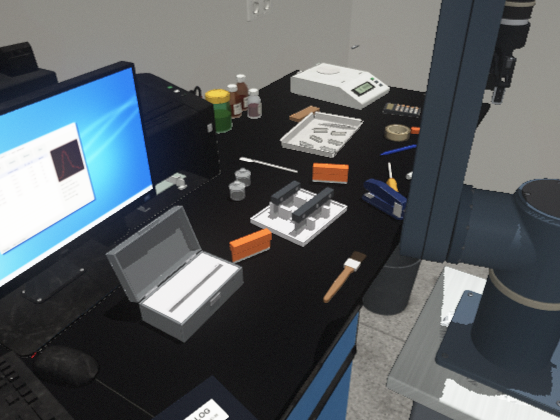

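Top view: the candidates are the long dark bar in the front of the rack (318,224), the short dark bar at the back (323,188), the orange look-alikes (240,200) and (402,203), and the blue stapler (385,278). By the description the wide blade is the long dark bar at (318,224). The case is at (165,185) with its slot at (165,197) and its lid open behind. I'll check the choice in a crop and measure.

```bash
python3 - <<'E'
from h import *
c=cap('top'); im=c['img']; P=pts(c)
cv2.imwrite('pics/crop1.png',cv2.resize(im[120:260,110:380,::-1],None,fx=2.9,fy=2.9,interpolation=cv2.INTER_CUBIC))
g=im.max(2).astype(int)
def rect(m,name,h):
    m=m.astype(np.uint8)
    n,l,s,ce=cv2.connectedComponentsWithStats(m)
    for i in range(1,n):
        if s[i,4]<60: continue
        v,u=np.nonzero(l==i)
        W=np.array([ray(c,a,b,h)[:2] for a,b in zip(u,v)])*1000
        r=cv2.minAreaRect(W.astype(np.float32)); 
        bx=cv2.boxPoints(r); e=max((bx[1]-bx[0],bx[2]-bx[1]),key=np.linalg.norm)
        print(name,s[i],'ctr',np.round(r[0],1),'size',np.round(r[1],1),'axis',round(np.degrees(np.arctan2(e[1],e[0])),1),'mean',W.mean(0).round(1),'medz',np.median(P[v,u,2]).round(4))
R=np.zeros(g.shape,bool); R[170:250,270:370]=1
rect(R&(P[...,2]>.050)&(P[...,2]<.085),'bars(z)',.062)
rect(R&(g<110)&(P[...,2]>.045),'bars(col)',.062)
rect(R&(P[...,2]>.004)&(g>130),'rack',.014)
R[:]=0; R[165:222,115:215]=1
rect(R&(g>190),'insert',.042)
R[:]=0; R[188:206,128:202]=1
rect(R&(g<150),'slot',.042)
for v in range(128,222,4): print(v,P[v,165].round(3),im[v,165])
E
```

```text
bars(z) [303 182  42  14 402] ctr [ 527.  -160.2] size [90.1 22.4] axis 83.2 mean [ 527.1 -160.5] medz 0.061
bars(z) [287 216  65  17 634] ctr [ 448.2 -149.3] size [139.6  21.6] axis 83.7 mean [ 448.2 -149.7] medz 0.061
bars(col) [303 182  42  14 350] ctr [ 526.4 -160. ] size [89.9 22.7] axis 83.7 mean [ 527.2 -159.9] medz 0.0608
bars(col) [287 216  65  17 345] ctr [ 448.1 -149.2] size [139.3  21.4] axis 83.9 mean [ 450.  -146.5] medz 0.0608
rack [ 277  173   85   74 3786] ctr [ 488.5 -156.6] size [179.  149.5] axis 83.8 mean [ 487.6 -156.1] medz 0.0082
insert [ 125  173   78   41 2738] ctr [516.  189.8] size [167.5  89.2] axis 90.0 mean [516.4 190.1] medz 0.0414
slot [131 195  67   4 187] ctr [508.  189.9] size [  6.2 145.1] axis -90.0 mean [508.  194.1] medz 0.0216
128 [0.677 0.204 0.004] [34 36 37]
132 [ 0.669  0.205 -0.002] [23 23 25]
136 [0.618 0.175 0.131] [124 129 134]
140 [0.606 0.172 0.143] [146 153 157]
144 [0.61  0.181 0.098] [60 63 65]
148 [0.604 0.183 0.088] [92 97 99]
152 [0.6   0.186 0.071] [89 94 97]
156 [0.594 0.188 0.061] [91 96 99]
160 [0.589 0.191 0.045] [91 94 98]
164 [0.58  0.191 0.043] [124 130 134]
168 [0.571 0.19  0.046] [127 132 138]
172 [0.563 0.191 0.042] [154 160 167]
176 [0.553 0.19  0.044] [232 233 236]
180 [0.543 0.189 0.047] [232 233 235]
184 [0.536 0.189 0.041] [232 233 236]
188 [0.527 0.189 0.041] [233 234 237]
192 [0.518 0.189 0.039] [234 235 237]
196 [0.512 0.192 0.022] [ 97  99 101]
200 [0.499 0.187 0.045] [242 242 245]
204 [0.491 0.187 0.041] [233 234 237]
208 [0.482 0.187 0.039] [234 234 237]
212 [0.473 0.187 0.04 ] [244 245 248]
216 [0.465 0.187 0.037] [177 180 184]
220 [ 0.461  0.195 -0.003] [29 30 31]
```

View pics/crop1.png

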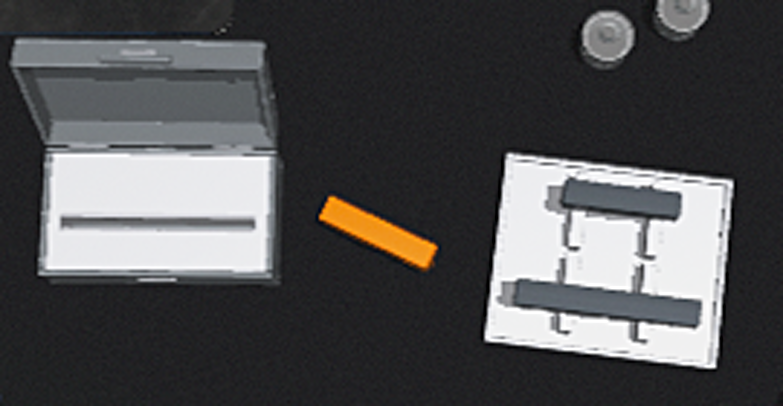

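The crop confirms it: the front dark bar measures 140 mm, the rear one 90 mm. The lid stands open behind a slot that runs almost exactly along world y. I'll move above the wide blade.

```bash
python3 -m handwheel '[{"grip":1,"offset":[0.046,-0.0288,0],"yaw":0},{"grip":1,"offset":[0.046,-0.0288,0],"yaw":0},{"grip":1,"offset":[0.046,-0.0288,0],"yaw":0},{"grip":1,"offset":[0.046,-0.0288,0],"yaw":0},{"grip":1,"offset":[0.046,-0.0288,0],"yaw":0}]' 60
python3 -m handwheel '[{"grip":1,"offset":[0.046,-0.0288,0],"yaw":0},{"grip":1,"offset":[0.046,-0.0288,0],"yaw":0},{"grip":1,"offset":[0.046,-0.0288,0],"yaw":0},{"grip":1,"offset":[0,0,0],"yaw":-10.6},{"grip":1,"offset":[0,0,0],"yaw":-10.6}]'
python3 -m handwheel '[{"grip":1,"offset":[0,0,0],"yaw":-10.6},{"grip":1,"offset":[0,0,0],"yaw":-10.6},{"grip":1,"offset":[0,0,0],"yaw":-10.6},{"grip":1,"offset":[0,0,0],"yaw":-10.6},{"grip":1,"offset":[0,0,0],"yaw":0}]'
```

```text
clock: 0.78
tool_pos: [0.3479, -0.2769, 0.4044]
tool_rot: [-3.141, -0.0, 0.351]
wrist_force: [0.7, -0.2, 0.6]
width: 0.0854
grasp_force: 0.0
clock: 1.4
tool_pos: [0.4474, -0.1487, 0.4042]
tool_rot: [-3.141, 0.001, 0.73]
wrist_force: [0.9, 0.7, 0.3]
width: 0.0851
grasp_force: 0.0
clock: 2.02
tool_pos: [0.4469, -0.1497, 0.4043]
tool_rot: [-3.141, -0.0, 1.46]
wrist_force: [-0.4, 1.0, 0.7]
width: 0.0854
grasp_force: 0.0
```

```bash
python3 -m handwheel '[{"grip":1,"offset":[0,0.001,0.045],"yaw":0},{"grip":1,"offset":[0,0,0.045],"yaw":0},{"grip":1,"offset":[0,0,0.045],"yaw":0},{"grip":0.8,"offset":[0,0,0.03],"yaw":0},{"grip":0.6,"offset":[0,0,0.015],"yaw":0}]' 60
python3 - <<'E'
from h import *
c=cap('side','side1.png'); cv2.imwrite('pics/crop2.png',cv2.resize(c['img'][100:310,180:420,::-1],None,fx=2.8,fy=2.8))
E
```

```text
clock: 2.65
tool_pos: [0.447, -0.1494, 0.2224]
tool_rot: [-3.138, -0.001, 1.459]
wrist_force: [-0.5, 0.5, 0.3]
width: 0.052
grasp_force: 0.0
```

View pics/crop2.png

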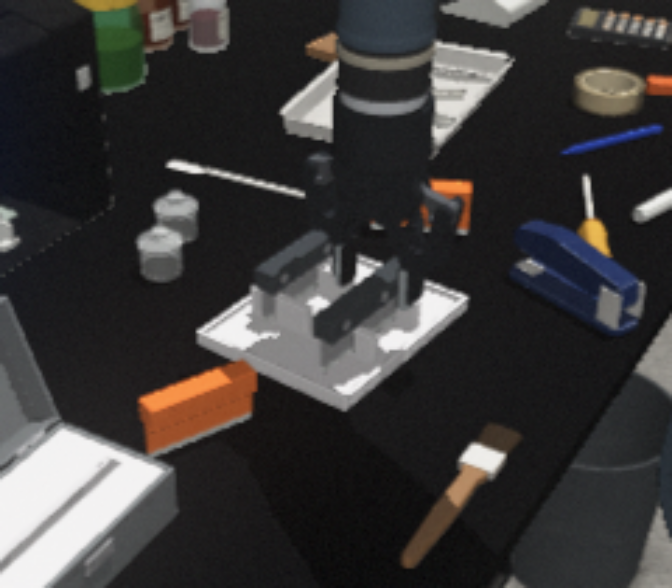

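The fingers straddle the wide bar (crop about (345,265) and (410,285)), clear of the narrow one. I'll close on it.

```bash
python3 -m handwheel '[{"grip":0.4,"offset":[0,0,0],"yaw":0},{"grip":0.2,"offset":[0,0,0],"yaw":0},{"grip":0,"offset":[0,0,0],"yaw":0},{"grip":0,"offset":[0,0,0],"yaw":0},{"grip":0,"offset":[0,0,0],"yaw":0}]' 60
python3 -m handwheel '[{"grip":0,"offset":[0,0,0],"yaw":0},{"grip":0,"offset":[0,0,0],"yaw":0},{"grip":0,"offset":[0,0,-0.005],"yaw":0},{"grip":0,"offset":[0,0,-0.01],"yaw":0},{"grip":0,"offset":[0,0,-0.01],"yaw":0}]'
```

```text
clock: 3.32
tool_pos: [0.4488, -0.1503, 0.2268]
tool_rot: [3.138, 0.001, 1.462]
wrist_force: [-0.2, 1.2, 6.1]
width: 0.0179
grasp_force: 60.4
clock: 3.95
tool_pos: [0.448, -0.1498, 0.25]
tool_rot: [-3.141, -0.0, 1.462]
wrist_force: [-0.3, -0.6, -2.6]
width: 0.0179
grasp_force: 59.5
```

```bash
python3 -m handwheel '[{"grip":0,"offset":[0,0,-0.02],"yaw":0},{"grip":0,"offset":[0,0,-0.03],"yaw":0},{"grip":0,"offset":[0,0,-0.01],"yaw":0},{"grip":0,"offset":[0.02,0.0014,0],"yaw":0},{"grip":0,"offset":[0.04,0.0026,0],"yaw":0}]'
python3 -m handwheel '[{"grip":0,"offset":[0.045,0.003,0],"yaw":0},{"grip":0,"offset":[0.045,0.003,0],"yaw":0},{"grip":0,"offset":[0.045,0.003,0],"yaw":0},{"grip":0,"offset":[0.045,0.003,0],"yaw":0},{"grip":0,"offset":[0.045,0.003,0],"yaw":0}]'
python3 -m handwheel '[{"grip":0,"offset":[0.04,0.0026,0],"yaw":0},{"grip":0,"offset":[0.02,0.0014,0],"yaw":0},{"grip":0,"offset":[0,0,0],"yaw":-3.2},{"grip":0,"offset":[0,0,0],"yaw":-3.0},{"grip":0,"offset":[0,0,0],"yaw":0}]'
python3 - <<'E'
from h import *
s=bot.observe(); print(s['tool_pos'],s['tool_rot'],s['wrist_force'])
c=cap('side','side2.png'); cv2.imwrite('pics/crop3.png',cv2.resize(c['img'][140:350,80:300,::-1],None,fx=2.8,fy=2.8))
t=cap('top'); cv2.imwrite('pics/crop4.png',cv2.resize(t['img'][110:240,90:260,::-1],None,fx=4,fy=4))
E
```

```text
clock: 4.58
tool_pos: [0.4582, -0.0909, 0.3094]
tool_rot: [-3.14, 0.0, 1.459]
wrist_force: [0.4, -1.0, -3.0]
width: 0.0179
grasp_force: 59.5
clock: 5.2
tool_pos: [0.4975, 0.1328, 0.3089]
tool_rot: [-3.14, 0.001, 1.462]
wrist_force: [0.8, -0.3, -2.4]
width: 0.018
grasp_force: 59.5
clock: 5.82
tool_pos: [0.5082, 0.1901, 0.3091]
tool_rot: [-3.14, 0.001, 1.569]
wrist_force: [-0.4, 0.7, -2.1]
width: 0.0184
grasp_force: 59.5
[0.50816386 0.19010525 0.30914436] [-3.14012672e+00  1.03324723e-03  1.56885620e+00] [-0.38198762  0.72471812 -2.05400421]
```

View pics/crop3.png

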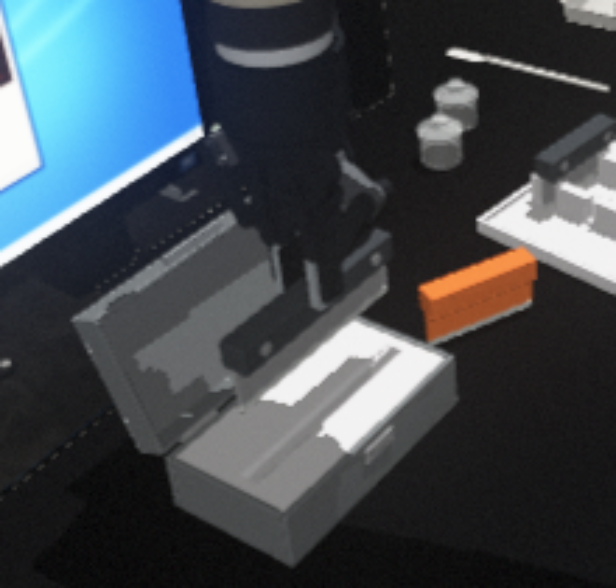

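View pics/crop4.png

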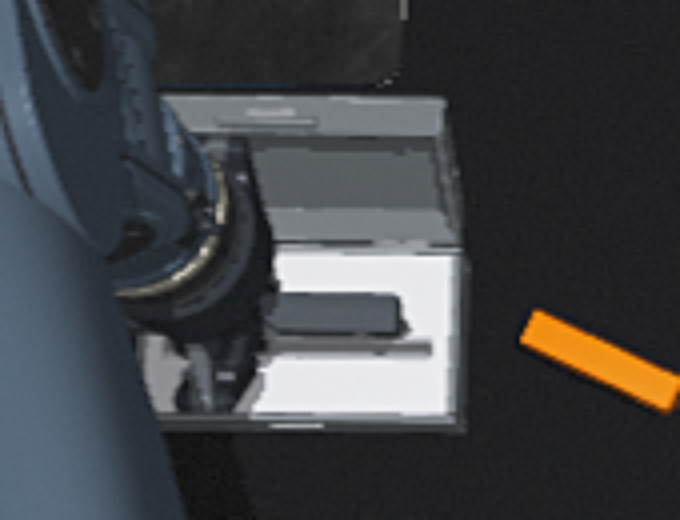

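The side crop shows the blade held level, ground edge down, above and parallel to the slot (slot about (320,415)). The top crop shows the bar's right end at (400,315), parallel to the slot. I'll check the centring with numbers while lowering to just above the mouth.

```bash
python3 -m handwheel '[{"grip":0,"offset":[0,0,0.015],"yaw":0},{"grip":0,"offset":[0,0,0.015],"yaw":0},{"grip":0,"offset":[0,0,0.012],"yaw":0},{"grip":0,"offset":[0,0,0],"yaw":0},{"grip":0,"offset":[0,0,0],"yaw":0}]'
python3 - <<'E'
from h import *
c=cap('top'); P=pts(c); m=np.zeros(P.shape[:2],bool); m[170:205,160:215]=1
g=c['img'].max(2); q=m&(P[...,2]>.085)&(P[...,2]<.125)&(g<130)
v,u=np.nonzero(q); W=np.array([ray(c,a,b,.105)[:2] for a,b in zip(u,v)])*1000
print(len(W),np.median(P[q][:,2]),'y',W[:,1].min(),np.percentile(W[:,1],3))
for y in(125,135,145):
    k=abs(W[:,1]-y)<3; print(y,W[k,0].min(),W[k,0].max(),W[k,0].mean())
E
```

```text
clock: 6.55
tool_pos: [0.5084, 0.1906, 0.2678]
tool_rot: [3.141, -0.0, 1.57]
wrist_force: [0.8, 0.4, -1.7]
width: 0.0179
grasp_force: 59.4
367 0.10200811641379581 y 118.56781185643825 120.88817134995622
125 495.7362865759373 516.9083083618593 506.3105995886399
135 495.57407954729086 516.7408195506988 505.81675444078434
145 495.4119441695375 516.6068819655683 505.6410289562917
```

Centred within about 1 mm. I'll lower it in.

```bash
python3 -m handwheel '[{"grip":0,"offset":[0,0,0.005],"yaw":0},{"grip":0,"offset":[0,0,0.005],"yaw":0},{"grip":0,"offset":[0,0,0.005],"yaw":0},{"grip":0,"offset":[0,0,0.005],"yaw":0},{"grip":0,"offset":[0,0,0],"yaw":0}]'
python3 -m handwheel '[{"grip":0,"offset":[0,0,0.004],"yaw":0},{"grip":0,"offset":[0,0,0.004],"yaw":0},{"grip":0,"offset":[0,0,0.004],"yaw":0},{"grip":0,"offset":[0,0,0.002],"yaw":0},{"grip":0,"offset":[0,0,0],"yaw":0}]'
```

```text
clock: 7.22
tool_pos: [0.508, 0.1905, 0.2469]
tool_rot: [-3.14, 0.0, 1.57]
wrist_force: [0.7, -1.2, -3.0]
width: 0.018
grasp_force: 59.5
clock: 7.85
tool_pos: [0.5082, 0.1905, 0.2334]
tool_rot: [-3.141, 0.0, 1.57]
wrist_force: [-0.3, 0.0, -3.0]
width: 0.0184
grasp_force: 59.5
```

```bash
python3 -m handwheel '[{"grip":0,"offset":[0,0,0.003],"yaw":0},{"grip":0,"offset":[0,0,0.002],"yaw":0},{"grip":0,"offset":[0,0,0.001],"yaw":0},{"grip":0,"offset":[0,0,0],"yaw":0},{"grip":0,"offset":[0,0,0],"yaw":0}]'
```

```text
clock: 8.48
tool_pos: [0.5084, 0.1906, 0.2278]
tool_rot: [3.141, -0.0, 1.57]
wrist_force: [0.7, -0.4, -1.7]
width: 0.0181
grasp_force: 59.5
```

```bash
python3 -m handwheel '[{"grip":0,"offset":[0,0,0.001],"yaw":0},{"grip":0,"offset":[0,0,0],"yaw":0},{"grip":0,"offset":[0,0,0.001],"yaw":0},{"grip":0,"offset":[0,0,0],"yaw":0},{"grip":0,"offset":[0,0,0],"yaw":0}]'
```

```text
clock: 9.1
tool_pos: [0.5084, 0.1906, 0.2268]
tool_rot: [3.141, -0.0, 1.57]
wrist_force: [-3.3, -0.5, 5.5]
width: 0.0183
grasp_force: 60.4
```

Contact at TCP z = 0.2268 matches the seated height in the rack. I'll release and rise.

```bash
python3 -m handwheel '[{"grip":0.1,"offset":[0,0,0],"yaw":0},{"grip":0.3,"offset":[0,0,0],"yaw":0},{"grip":0.5,"offset":[0,0,0],"yaw":0},{"grip":0.5,"offset":[0,0,0],"yaw":0},{"grip":0.5,"offset":[0,0,0],"yaw":0}]'
python3 -m handwheel '[{"grip":0.5,"offset":[0,0,-0.01],"yaw":0},{"grip":0.5,"offset":[0,0,-0.03],"yaw":0},{"grip":0.5,"offset":[0,0,-0.05],"yaw":0},{"grip":0.5,"offset":[0,0,-0.05],"yaw":0},{"grip":0.5,"offset":[0,0,-0.03],"yaw":0}]'
python3 - <<'E'
from h import *
c=cap('side'); cv2.imwrite('pics/crop5.png',cv2.resize(c['img'][180:350,80:280,::-1],None,fx=3,fy=3))
P=pts(c); g=c['img'].max(2); m=np.zeros(g.shape,bool); m[240:330,110:245]=1
q=m&(g<90)&(P[...,2]>.05)&(P[...,2]<.08)&(abs(P[...,0]-.508)<.02)&(abs(P[...,1]-.19)<.08)
z=P[q]; print(len(z),np.percentile(z[:,2],[50,80,95]).round(4))
top=z[z[:,2]>.058]
for y in(.13,.16,.19,.22,.25):
    k=abs(top[:,1]-y)<.012
    if k.sum(): print(y,k.sum(),np.percentile(top[k,2],80).round(4),top[k,0].mean().round(4))
# lid points
R=np.zeros(g.shape,bool); R[195:310,100:205]=1
L=P[R&(P[...,2]>.06)&(P[...,0]>.56)&(P[...,1]>.1)&(P[...,1]<.29)&(P[...,2]<.16)&(P[...,0]<.68)]
i=L[:,2].argsort()[-40:]; print('lid top',L[i].mean(0).round(3),'max',L.max(0).round(3))
E
```

```text
clock: 9.72
tool_pos: [0.5083, 0.1906, 0.2255]
tool_rot: [-3.141, 0.0, 1.57]
wrist_force: [1.2, -0.3, -0.1]
width: 0.043
grasp_force: 0.0
clock: 10.35
tool_pos: [0.5086, 0.1907, 0.4]
tool_rot: [3.136, -0.001, 1.57]
wrist_force: [0.0, 1.3, 0.6]
width: 0.0429
grasp_force: 0.0
682 [0.0614 0.0629 0.0641]
0.13 54 0.0631 0.5047
0.16 59 0.0629 0.5044
0.19 54 0.0636 0.5036
0.22 106 0.0632 0.5057
0.25 137 0.063 0.5064
lid top [0.605 0.194 0.144] max [0.624 0.28  0.146]
```

View pics/crop5.png

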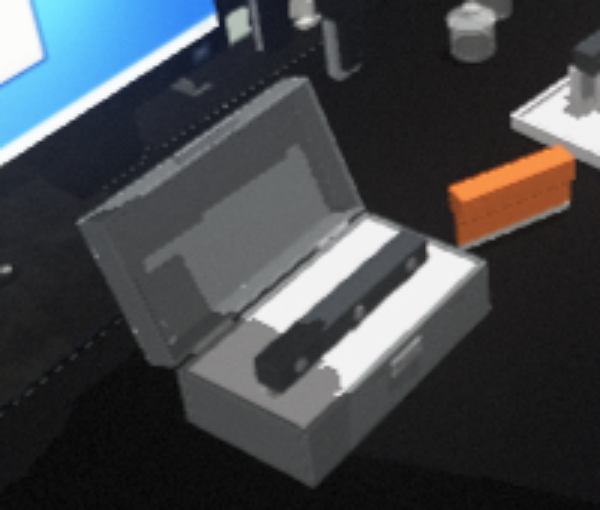

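Side crop: the bar lies level on the insert along its whole length (from (280,365) to (410,245)), and depth puts its top at 62–63 mm, so it is home. Next I'll check the free space behind the lid before pushing it shut.

```bash
python3 - <<'E'
from h import *
for n in('top','side'):
    c=cap(n); P=pts(c).reshape(-1,3); P=P[c['z_map'].ravel()>0]
    print(n)
    for a,b in((.08,.13),(.13,.17),(.17,.21),(.21,.25),(.25,.30)):
        k=(P[:,1]>a)&(P[:,1]<b)&(P[:,0]>.59)&(P[:,0]<.85)
        o=[]
        for z0,z1 in((.1,.125),(.125,.16),(.16,.2),(.2,.25),(.25,.33),(.33,.45)):
            q=P[k&(P[:,2]>z0)&(P[:,2]<z1)]; o.append((len(q),q[:,0].min().round(3),q[:,0].max().round(3)) if len(q) else 0)
        print((a,b),o)
E
```

```text
top
(0.08, 0.13) [(168, np.float64(0.59), np.float64(0.729)), (307, np.float64(0.597), np.float64(0.728)), (216, np.float64(0.725), np.float64(0.728)), (308, np.float64(0.725), np.float64(0.729)), (617, np.float64(0.724), np.float64(0.729)), (972, np.float64(0.723), np.float64(0.753))]
(0.13, 0.17) [(119, np.float64(0.608), np.float64(0.727)), (331, np.float64(0.601), np.float64(0.728)), (174, np.float64(0.724), np.float64(0.728)), (245, np.float64(0.724), np.float64(0.728)), (496, np.float64(0.723), np.float64(0.728)), (775, np.float64(0.723), np.float64(0.752))]
(0.17, 0.21) [(111, np.float64(0.608), np.float64(0.726)), (330, np.float64(0.6), np.float64(0.727)), (173, np.float64(0.723), np.float64(0.727)), (246, np.float64(0.723), np.float64(0.727)), (501, np.float64(0.723), np.float64(0.727)), (779, np.float64(0.721), np.float64(0.75))]
(0.21, 0.25) [(110, np.float64(0.609), np.float64(0.725)), (188, np.float64(0.6), np.float64(0.726)), (169, np.float64(0.721), np.float64(0.727)), (249, np.float64(0.722), np.float64(0.726)), (505, np.float64(0.722), np.float64(0.726)), (781, np.fl
[... 1026 characters left out ...]
)), (472, np.float64(0.721), np.float64(0.728)), (846, np.float64(0.721), np.float64(0.729)), (768, np.float64(0.72), np.float64(0.75))]
(0.21, 0.25) [(456, np.float64(0.606), np.float64(0.727)), (448, np.float64(0.599), np.float64(0.727)), (385, np.float64(0.72), np.float64(0.727)), (519, np.float64(0.72), np.float64(0.727)), (946, np.float64(0.72), np.float64(0.727)), (852, np.float64(0.719), np.float64(0.75))]
(0.25, 0.3) [(500, np.float64(0.59), np.float64(0.726)), (578, np.float64(0.596), np.float64(0.726)), (527, np.float64(0.719), np.float64(0.726)), (720, np.float64(0.719), np.float64(0.726)), (1323, np.float64(0.719), np.float64(0.726)), (1205, np.float64(0.717), np.float64(0.749))]
```

The monitor face is at x = 0.72 and the lid reaches back to 0.624, so closed fingers can go down behind the lid at x ≈ 0.655.

```bash
python3 -m handwheel '[{"grip":0,"offset":[0,0.04,0],"yaw":0},{"grip":0,"offset":[0,0.045,0],"yaw":0},{"grip":0,"offset":[0,0.04,0],"yaw":0},{"grip":0,"offset":[0,0.021,0],"yaw":0},{"grip":0,"offset":[0,0,0],"yaw":0}]' 30
python3 -m handwheel '[{"grip":0,"offset":[0,0,0.025],"yaw":0},{"grip":0,"offset":[0,0,0.03],"yaw":0},{"grip":0,"offset":[0,0,0.03],"yaw":0},{"grip":0,"offset":[0,0,0.02],"yaw":0},{"grip":0,"offset":[0,0,0],"yaw":0}]'
python3 - <<'E'
from h import *
c=cap('side'); cv2.imwrite('pics/crop6.png',cv2.resize(c['img'][120:330,60:280,::-1],None,fx=2.6,fy=2.6))
print(bot.observe()['qpos'])
E
```

```text
clock: 11.12
tool_pos: [0.6553, 0.1901, 0.3921]
tool_rot: [-3.137, 0.001, 1.569]
wrist_force: [0.3, 0.6, 0.1]
width: -0.0
grasp_force: 0.0
clock: 11.75
tool_pos: [0.6522, 0.1905, 0.2875]
tool_rot: [-3.135, 0.001, 1.57]
wrist_force: [-0.3, 0.4, 0.2]
width: 0.0001
grasp_force: 0.0
[1.85452387e-01 4.64775335e-01 3.68284997e-01 1.47778458e+00
 7.91179280e-05 1.75657559e+00]
```

View pics/crop6.png

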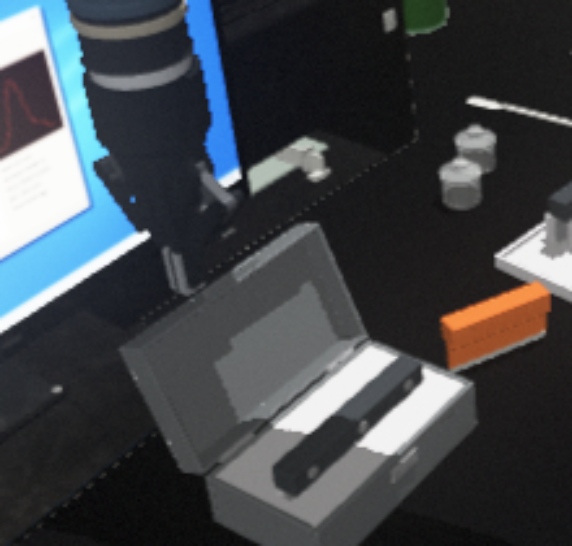

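The crop shows the closed fingertips (180,290) behind the lid's top edge, clear of the monitor, so I'll sweep the lid along its arc.

```bash
python3 -m handwheel '[{"grip":0,"offset":[0,-0.015,-0.003],"yaw":0},{"grip":0,"offset":[0,-0.013,-0.004],"yaw":0},{"grip":0,"offset":[0,-0.01,-0.004],"yaw":0},{"grip":0,"offset":[0,-0.01,-0.004],"yaw":0},{"grip":0,"offset":[0,0,0],"yaw":0}]'
python3 -m handwheel '[{"grip":0,"offset":[0,-0.011,-0.002],"yaw":0},{"grip":0,"offset":[0,-0.011,-0.001],"yaw":0},{"grip":0,"offset":[0,-0.01,0],"yaw":0},{"grip":0,"offset":[0,0,0],"yaw":0},{"grip":0,"offset":[0,0,0],"yaw":0}]'
python3 - <<'E'
from h import *
c=cap('side'); cv2.imwrite('pics/crop7.png',cv2.resize(c['img'][120:330,60:280,::-1],None,fx=2.6,fy=2.6))
E
```

```text
clock: 12.42
tool_pos: [0.6063, 0.1907, 0.3087]
tool_rot: [3.137, -0.001, 1.57]
wrist_force: [2.0, -0.3, 8.4]
width: 0.0001
grasp_force: 4.6
clock: 13.05
tool_pos: [0.575, 0.1906, 0.3139]
tool_rot: [3.134, -0.001, 1.57]
wrist_force: [-0.1, -0.2, 15.0]
width: 0.0
grasp_force: 7.8
```

View pics/crop7.png

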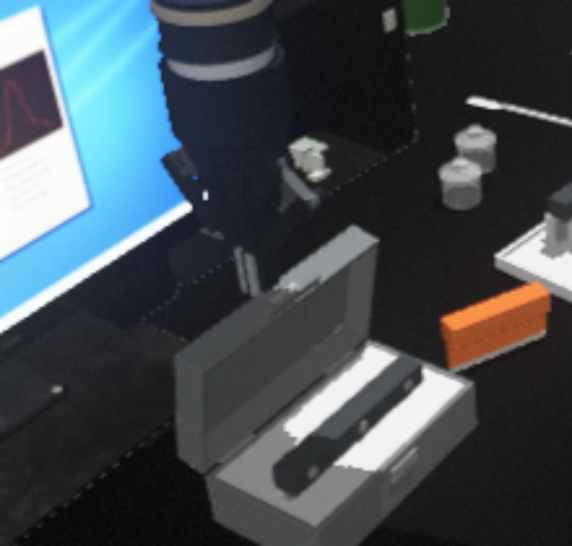

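The fingertips rode up onto the lid's front wall, so they press on its top (15 N up). I'll back off and push lower on the outer face.

```bash
python3 -m handwheel '[{"grip":0,"offset":[0,0,-0.02],"yaw":0},{"grip":0,"offset":[0,0.03,-0.005],"yaw":0},{"grip":0,"offset":[0,0.035,0],"yaw":0},{"grip":0,"offset":[0,0,0],"yaw":0},{"grip":0,"offset":[0,0,0],"yaw":0}]'
python3 -m handwheel '[{"grip":0,"offset":[0,0,0.015],"yaw":0},{"grip":0,"offset":[0,0,0.02],"yaw":0},{"grip":0,"offset":[0,0,0.015],"yaw":0},{"grip":0,"offset":[0,0,0],"yaw":0},{"grip":0,"offset":[0,0,0],"yaw":0}]'
python3 - <<'E'
from h import *
c=cap('side'); P=pts(c); g=c['img']
k=(P[...,1]>.21)&(P[...,1]<.275)&(P[...,0]>.50)&(P[...,0]<.68)&(P[...,2]>.07)&(P[...,2]<.2)
q=P[k]
for z in np.arange(.07,.17,.01):
    s=q[abs(q[:,2]-z)<.005]
    if len(s): print(z.round(3),len(s),s[:,0].min().round(3),s[:,0].max().round(3))
E
```

```text
clock: 13.72
tool_pos: [0.6385, 0.1905, 0.3324]
tool_rot: [-3.138, 0.0, 1.57]
wrist_force: [0.1, -0.4, 1.3]
width: -0.0001
grasp_force: 0.0
clock: 14.35
tool_pos: [0.6392, 0.1905, 0.2842]
tool_rot: [3.141, -0.0, 1.57]
wrist_force: [0.7, 0.3, 1.4]
width: 0.0001
grasp_force: 0.0
0.07 31 0.579 0.583
0.08 68 0.559 0.581
0.09 68 0.557 0.579
0.1 65 0.572 0.576
0.11 52 0.57 0.574
0.13 1 0.546 0.546
0.14 200 0.541 0.559
0.15 248 0.541 0.567
```

```bash
python3 -m handwheel '[{"grip":0,"offset":[0,-0.025,-0.006],"yaw":0},{"grip":0,"offset":[0,-0.025,-0.003],"yaw":0},{"grip":0,"offset":[0,-0.011,0],"yaw":0},{"grip":0,"offset":[0,-0.011,0],"yaw":0},{"grip":0,"offset":[0,-0.011,0.002],"yaw":0}]'
python3 -m handwheel '[{"grip":0,"offset":[0,-0.008,0.003],"yaw":0},{"grip":0,"offset":[0,-0.007,0.003],"yaw":0},{"grip":0,"offset":[0,0,0],"yaw":0},{"grip":0,"offset":[0,0,0],"yaw":0},{"grip":0,"offset":[0,0,0],"yaw":0}]'
python3 - <<'E'
from h import *
c=cap('side'); P=pts(c); cv2.imwrite('pics/crop8.png',cv2.resize(c['img'][120:330,60:280,::-1],None,fx=2.6,fy=2.6))
E
```

```text
clock: 15.02
tool_pos: [0.5565, 0.1906, 0.2916]
tool_rot: [3.139, -0.001, 1.57]
wrist_force: [1.9, -0.0, 1.7]
width: -0.0002
grasp_force: 1.0
clock: 15.65
tool_pos: [0.5414, 0.1905, 0.2842]
tool_rot: [-3.141, 0.0, 1.57]
wrist_force: [0.2, -0.3, -0.7]
width: 0.0005
grasp_force: 0.0
```

View pics/crop8.png

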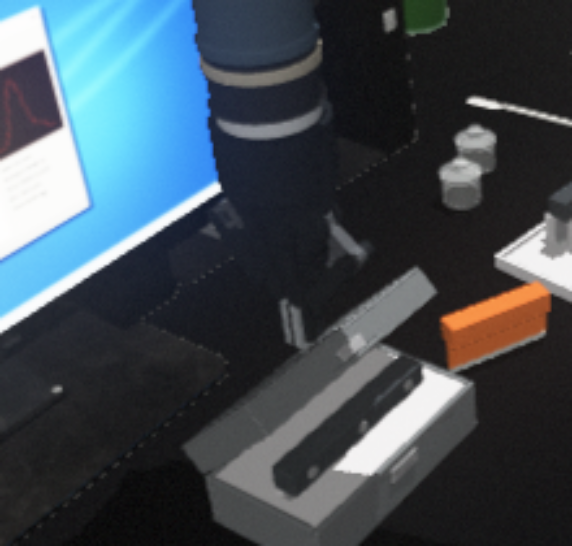

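The lid is now about 0.8 rad, with the fingertips on its outer face (295,345). Continuing down the arc.

```bash
python3 -m handwheel '[{"grip":0,"offset":[0,-0.013,0.005],"yaw":0},{"grip":0,"offset":[0,-0.007,0.006],"yaw":0},{"grip":0,"offset":[0,-0.007,0.007],"yaw":0},{"grip":0,"offset":[0,-0.005,0.006],"yaw":0},{"grip":0,"offset":[0,0,0],"yaw":0}]'
python3 -m handwheel '[{"grip":0,"offset":[0,-0.004,0.006],"yaw":0},{"grip":0,"offset":[0,-0.004,0.005],"yaw":0},{"grip":0,"offset":[0,-0.004,0.003],"yaw":0},{"grip":0,"offset":[0,0,0.001],"yaw":0},{"grip":0,"offset":[0,0,0],"yaw":0}]'
```

```text
clock: 16.32
tool_pos: [0.5086, 0.1906, 0.2596]
tool_rot: [-3.139, 0.0, 1.57]
wrist_force: [-0.2, 0.4, -0.4]
width: 0.0002
grasp_force: 0.0
clock: 16.95
tool_pos: [0.4972, 0.1906, 0.2456]
tool_rot: [-3.141, 0.0, 1.57]
wrist_force: [0.8, -0.9, 0.5]
width: -0.0
grasp_force: 0.0
```

```bash
python3 -m handwheel '[{"grip":0,"offset":[0,-0.008,0],"yaw":0},{"grip":0,"offset":[0,0,0.002],"yaw":0},{"grip":0,"offset":[0,0,0.002],"yaw":0},{"grip":0,"offset":[0,0,0.001],"yaw":0},{"grip":0,"offset":[0,0,0],"yaw":0}]'
python3 -m handwheel '[{"grip":0,"offset":[0,0,0.001],"yaw":0},{"grip":0,"offset":[0,0,0],"yaw":0},{"grip":0,"offset":[0,0,0],"yaw":0},{"grip":0,"offset":[0,0,0],"yaw":0},{"grip":0,"offset":[0,0,0],"yaw":0}]'
```

```text
clock: 17.58
tool_pos: [0.4892, 0.1907, 0.2424]
tool_rot: [3.141, -0.0, 1.57]
wrist_force: [-3.6, -1.0, 7.4]
width: -0.0001
grasp_force: 4.0
clock: 18.2
tool_pos: [0.4891, 0.1907, 0.2423]
tool_rot: [3.141, -0.0, 1.57]
wrist_force: [-5.0, -2.3, 12.0]
width: 0.0001
grasp_force: 5.9
```

Firm stop at tip height 0.069, which is the shut height. I'll rise clear and verify.

```bash
python3 -m handwheel '[{"grip":0,"offset":[0,0,-0.01],"yaw":0},{"grip":0,"offset":[0,0,-0.04],"yaw":0},{"grip":0,"offset":[0,0,-0.05],"yaw":0},{"grip":0,"offset":[0,0,-0.04],"yaw":0},{"grip":0,"offset":[0,0,0],"yaw":0}]'
python3 - <<'E'
from h import *
c=cap('side','side9.png'); P=pts(c); k=(P[...,1]>.11)&(P[...,1]<.27)&(P[...,2]>.06)&(P[...,2]<.08)
for a in np.arange(.47,.56,.015):
    s=P[k&(abs(P[...,0]-a)<.006)]; print(a.round(3),len(s),np.median(s[:,2]).round(4) if len(s) else '')
E
```

```text
clock: 18.82
tool_pos: [0.4906, 0.1909, 0.3845]
tool_rot: [3.133, -0.002, 1.57]
wrist_force: [0.1, 0.2, -0.4]
width: -0.0001
grasp_force: 0.0
0.47 623 0.0688
0.485 396 0.0703
0.5 409 0.0703
0.515 391 0.0704
0.53 375 0.0704
0.545 373 0.0703
0.56 325 0.0697
```

View pics/side9.png

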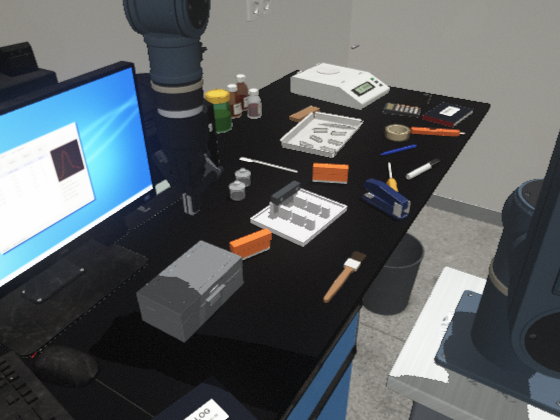

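The case at (190,285) is shut and its top is flat at 70 mm. The narrow blade still stands in the rack (285,192), and the arm is clear of everything.

```bash
python3 -c "
from workcell import bot
print(bot.job_done())"
```

```text
the job is handed in; nothing more can be done
None
```

The wide blade is fully home in its case with the lid shut, the narrow blade still stands in the rack, and the job is handed in at about 19 s of the 59 s allowed (no verdict was returned).

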